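# Load the leaning specimen block in tag order and tighten its ratchet knob

## Task

Carry on loading the leaning block of the shaker cradle in number order (the one-dot pocket is already filled): first the middle-sized tube from the bench into the pocket whose tag has two dots, then the tallest into the three-dot pocket, foot first and fully home; the short spare tube stays on the bench. Then lock the loaded block by turning the winged ratchet knob clockwise until it slips, and stop within a quarter turn of slipping. Do not knock a tube over or disturb the other things on the bench.

Things in the scene. Friction and masses are not known exactly. Their poses are not given: they have to be found in the camera images.
- cradle: Grey shaker cradle fixed to the bench, base plate 130 x 290 x 12 mm. Origin: underside, below the middle of the row of pockets; x to its back, y along the row, z up. Carries the leaning pocket block, behind it a ledge with number tags (70 mm high with the tags, reaching from x = 16 to 56 mm), and at x = 0, y = -152 mm the knob.
- block: Aluminium pocket block, 56 x 200 x 45 mm, leaning 30 degrees. Origin: centre of its underside; z is the pockets' axis, pointing out of the mouths, up and to the cradle's front; y along the row, x up the slope. Four round pockets 27 mm wide, 35 mm deep, at y = 72, 24, -24, -72 mm; chamfered mouths at z = 45 mm, floors at z = 10 mm. Pocket 1 already holds an 80 mm tube that stays.
- tube_mid: The middle-sized of the three glass specimen tubes standing on the bench, 100 mm tall: body 24 mm across with a chamfered foot (16 mm flat), white cap 26 mm across and 18 mm high, 28 to 56 g. Origin: centre of the foot; z along the tube to the cap.
- tube_tall: The tallest of them, 120 mm tall, otherwise the same.
- knob_grip (a point): Point on the vertical axis of the black winged ratchet knob, 88 mm above the bench, at the height to grip: the wing is a bar 42 mm long (this point's x axis), 14 mm thick (y), 32 mm tall (10 mm of it above this point) on a steel collar 38 mm across whose top is 22 mm below this point. Turns with the knob.
- lock_cam (a joint): Angle of the steel locking cam under the knob (a flat lobe that swings round against the end of the block), rad, growing clockwise seen from above: 2.0 is the stop (lobe against the block); it starts anywhere from 0 to 0.5. Turns easily (0.05 N m) and stays where it is left.
- ratchet (a joint): Angle by which the knob has slipped clockwise on the cam, rad: 0 at the start. The knob drives the cam without slipping until the cam is at its stop, then slips at a steady 0.25 N m, and stays where it is left.
- pocket1 (a point): Centre of the floor of pocket 1 (its axes are the cradle's, not the pocket's). Pocket 1 is the one directly in front of the white tag (26 x 30 mm, on the ledge behind the row) with 1 raised dot; the tags are in a different order each time.
- pocket2 (a point): Centre of the floor of pocket 2 (its axes are the cradle's, not the pocket's). Pocket 2 is the one directly in front of the white tag (26 x 30 mm, on the ledge behind the row) with 2 raised dots; the tags are in a different order each time.
- pocket3 (a point): Centre of the floor of pocket 3 (its axes are the cradle's, not the pocket's). Pocket 3 is the one directly in front of the white tag (26 x 30 mm, on the ledge behind the row) with 3 raised dots; the tags are in a different order each time.
- pocket4 (a point): Centre of the floor of pocket 4 (its axes are the cradle's, not the pocket's). Pocket 4 is the one directly in front of the white tag (26 x 30 mm, on the ledge behind the row) with 4 raised dots; the tags are in a different order each time.
- spare_tube: Bystander: spare specimen tube standing on the bench, like the other two but only 80 mm tall. Leave alone. Origin at the centre of its underside.
- tip_box: Bystander: closed pipette-tip box, 89 x 124 x 75 mm. Leave alone. Origin at the centre of its underside.
- jar: Bystander: squat lidded jar, 64 mm across, 70 mm tall. Leave alone. Origin at the centre of its underside.
- wash_bottle: Bystander: white wash bottle, 68 mm across, 205 mm tall. Leave alone. Origin at the centre of its underside.
- media_bottle: Bystander: glass media bottle, 70 mm across, 150 mm tall. Leave alone. Origin at the centre of its underside.
- pen: Bystander: pen lying on the bench, 130 mm long. Leave alone. Origin under its middle.
- spare_cap: Bystander: loose white cap standing on the bench, 26 mm across, 18 mm tall. Leave alone. Origin at the centre of its underside.
- spatula: Bystander: steel lab spatula lying on the bench, 180 mm long, 14 mm wide. Leave alone. Origin under its middle.
Mind the look-alikes: they are no part of the job. What is shaped like the tube_tall but red is not meant. Leave any orange look-alike of the tube_mid alone.

How it is judged:
By the outcome, as a careful person would: the job done as asked, in the order asked, and still so for the second after the job is handed in, with the robot touching nothing.
It also fails if it takes over 70 s, if anything falls off the work surface, if the arm or the gripper's body presses on something with over 40 N, if the wrist force passes 120 N, or if a joint passes its speed limit or range.

## Robot

A 7-joint arm with a two-finger parallel gripper is mounted at the origin on the work surface. World frame = base frame: x ahead of the robot, y to its left, z up, the work surface at z = 0. Lengths are in m, angles in rad, forces in N, time in s.
With the tool pointing down it reaches from about 0.425 to 0.95 m from the base axis. Payload 4.7 kg.
Tool frame: the origin (TCP) lies between the finger pads; the fingertips stand 25 mm ahead of it and the grasp point (between the pads) lies 6 mm ahead of it; x points along the fingers, z is the direction in which the jaws open and shut, and the axes are right-handed (so a half turn about x gives the same grasp; the last joint's range is limited). The gripper opens to 85 mm and grips with 20 to 120 N. Pads are 22 mm wide; open, the fingers measure 114 mm over their backs; the gripper's body (76 mm by 85 mm) begins 54 mm behind the grasp point. The pads swing forward as they close: fully open they stand 13 mm farther back than shut.
Start: joints at [-1.252, 0.469, -0.049, 1.532, 0.024, 1.141, -0.082], TCP at [0.23, 0.635, 0.256] pointing down, gripper open.
Joint ranges: [-2.59, 2.59], [-0.33, 1.99], [-1.39, 1.29], [0.1, 2.45], [-1.04, 4.18], [0.21, 1.99], [-2.66, 2.66]. Speed limits (rad/s): [2.57, 2.57, 3.14, 3.14, 3.14, 3.14, 3.14].

## Interface

Orientations are given as a 3x3 rotation matrix whose columns are the frame's x, y, z axes.
In Python, from rig import * gives the robot as it stands. Calls block until the motion is done:
- movep(position, orientation): joint-space move of the TCP to a pose.
- move_l(position, attitude=None, feed=0.15, until_force=None): straight line of the TCP; attitude=None keeps the orientation; feed is the mean speed in m/s. With until_force (N) it stops when the force on the tool has changed by that much, and returns True; else False.
- move_joints(angles): joint-space move.
- command_gripper(opening, newtons=None): finger opening in m; newtons is the grip in N (None keeps the last); returns when the fingers have stopped.
- sleep(seconds).
- inverse_kinematics(position, orientation): joint angles nearest the present ones, or None.
- sense(): the state.
- camera(name): name is "side" or "top" or "wrist"; returns (picture, depth): 384x512x3 uint8, red, green, blue; 384x512 float32, m along the optical axis (not along the pixel's ray), 0 where there is no reading.
- camera_params(name): a dict with "K" (3x3 intrinsics, pixels), "position" and "rotation" of the camera in the world; the wrist camera has in their place "tool_from_camera" (4x4, takes a point from camera to tool coordinates, whose origin is the TCP and whose axes are the tool frame's). Camera axes: x right, y down, z forward; pixel columns grow to the right and rows downward; lengths in m; the calibration is good to about 2 mm. A picture is of the moment at which its call begins: read the wrist's pose just before it. camera_params takes no time and is no camera call.
A pose or a line that the arm cannot do raises Unreachable and nothing moves.
- finish_job(): hands the job in, once; it reports no verdict.
The state is a dict: "time_s": time; "joint_pos": joint angles; "qd": joint speeds; "joint_efforts": joint torques, N m; "position": TCP position; "tcp_rot": TCP orientation; "wrist_force": force on the tool from outside, world axes, zero at the start; "ft_torque": the same for the moment, N m; "finger_gap": finger opening in m.
Only numpy, scipy, OpenCV 4.12 (cv2) and the standard library are available. Lean on these libraries where they do the work, as an engineer would, in place of code of your own. Each camera call takes 0.05 s, during which the arm holds its last target. There are 200 camera calls.

## Working session

There is one attempt and no reset: what is moved stays moved. The work goes in short steps, each a Python script; the robot and the scene stay as the last script left them, time stands still between calls to the robot, and variables do not carry over. Pictures are saved under pics/ and viewed, about 8 in all and at most 12, crops included, and the job is handed in when it is done.

```bash
ls; mkdir -p pics
python3 - <<'E'
from rig import *
import cv2,numpy as np
for n in ("top","side"):
    p,d=camera(n); cv2.imwrite(f"pics/{n}0.png",cv2.resize(p[:,:,::-1],(800,600),interpolation=cv2.INTER_CUBIC)); np.savez(f"{n}0.npz",p=p,d=d)
    c=camera_params(n); print(n,{k:np.round(np.array(v),3).tolist() for k,v in c.items()})
print(camera_params("wrist")); s=sense(); print(s["time_s"],s["tcp_rot"])
E
```

```text
pics
top {'K': [[486.108, 0.0, 249.178], [0.0, 486.108, 192.434], [0.0, 0.0, 1.0]], 'position': [0.294, 0.034, 1.435], 'rotation': [[-0.004, -0.986, 0.164], [-1.0, 0.003, -0.009], [0.009, -0.164, -0.986]]}
side {'K': [[385.383, 0.0, 261.105], [0.0, 385.383, 193.6], [0.0, 0.0, 1.0]], 'position': [0.063, -0.81, 0.872], 'rotation': [[0.871, -0.311, 0.379], [-0.491, -0.563, 0.665], [0.007, -0.766, -0.643]]}
{'K': array([[315.66775271,   0.        , 253.05109873],
       [  0.        , 315.66775271, 190.23458307],
       [  0.        ,   0.        ,   1.        ]]), 'tool_from_camera': array([[-4.48798049e-04, -3.12528075e-01,  9.49908417e-01,
        -1.18773663e-01],
       [-1.44037524e-03, -9.49907325e-01, -3.12528397e-01,
         8.07609601e-02],
       [ 9.99998862e-01, -1.50848670e-03, -2.38411478e-05,
        -1.34484456e-04],
       [ 0.00000000e+00,  0.00000000e+00,  0.00000000e+00,
         1.00000000e+00]])}
0.1 [[-5.60337263e-04 -9.40123230e-01  3.40834269e-01]
 [-1.69760140e-03  3.40834726e-01  9.40121698e-01]
 [-9.99998402e-01 -5.18155130e-05 -1.78693691e-03]]
```

View pics/top0.png

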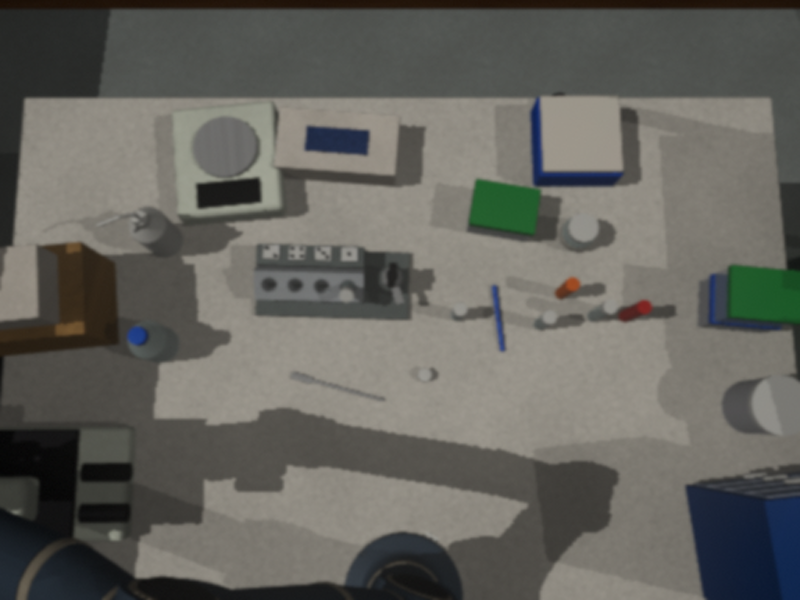

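View pics/side0.png

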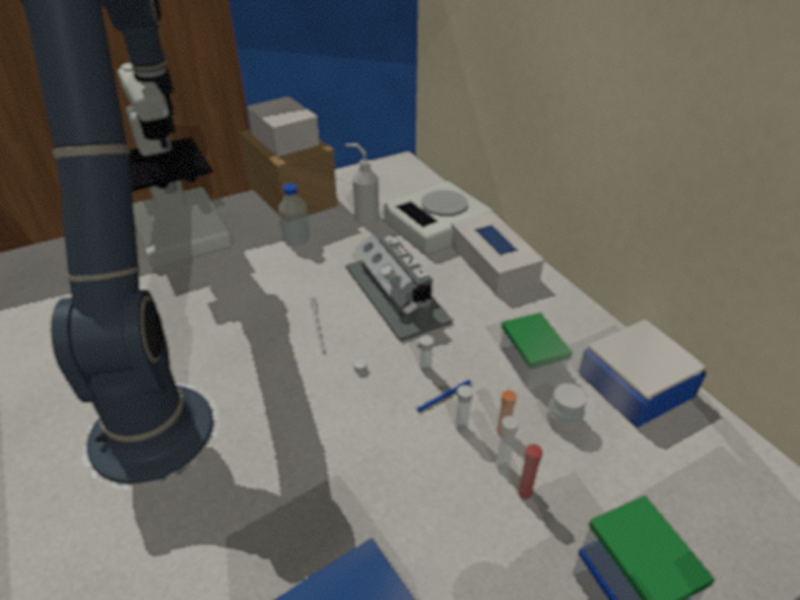

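Top view: cradle at (335,280), with the filled pocket 1 at (345,290) and the knob at (392,278). Upright tube candidates (viewed pixels): white caps at (460,312), (548,318) and (610,305), orange at (568,288), red at (640,310). I'll measure their heights by intersecting rays from the two views.

```bash
cat > h.py <<'E'
from rig import *
import cv2,numpy as np
def ray(n,uv,pose=None):
    c=camera_params(n);K=np.array(c["K"])
    d=np.linalg.inv(K)@np.array([uv[0],uv[1],1.])
    if n=="wrist":
        T=np.array(c["tool_from_camera"]);p0,R0=pose
        R=R0@T[:3,:3];o=p0+R0@T[:3,3]
    else: R=np.array(c["rotation"]);o=np.array(c["position"])
    return o,R@d      # depth*dir = point
def onplane(n,uv,z,pose=None):
    o,d=ray(n,uv,pose); return o+d*(z-o[2])/d[2]
def cross(a,b):
    (o1,d1),(o2,d2)=a,b
    A=np.stack([d1,-d2],1);t=np.linalg.lstsq(A,o2-o1,rcond=None)[0]
    p,q=o1+d1*t[0],o2+d2*t[1]; return (p+q)/2,np.linalg.norm(p-q)
def pose():
    s=sense();return np.array(s["position"]),np.array(s["tcp_rot"])
def wshot(name,crop=None,save=True):
    P=pose();p,d=camera("wrist");np.savez(name+".npz",p=p,d=d,P=P[0],R=P[1])
    if save:
        q=p[:,:,::-1]
        if crop: q=q[crop[1]:crop[3],crop[0]:crop[2]]
        f=min(800/q.shape[1],600/q.shape[0]); cv2.imwrite(f"pics/{name}.png",cv2.resize(q,None,fx=f,fy=f,interpolation=cv2.INTER_CUBIC))
    return P,p,d
def att(ax,z):  # tool x along ax, tool z along z
    ax=np.array(ax,float);ax/=np.linalg.norm(ax);z=np.array(z,float);z-=ax*(z@ax);z/=np.linalg.norm(z)
    return np.stack([ax,np.cross(z,ax),z],1)
E
python3 - <<'E'
from h import *
S=1.5625
for nm,t,s in [("spare",(460,311),(427,342)),("mid",(548,317),(465,391)),("tall",(611,304),(510,424)),("orange",(572,283),(509,397)),("red",(645,306),(533,452)),("knob",(393,267),(423,283))]:
    t=np.array(t)/S;s=np.array(s)/S
    X,e=cross(ray("top",t),ray("side",s)); print(nm,X.round(3),e.round(4))
z=np.load("top0.npz");d=z["d"]
for nm,t in [("cradle corners",(255,316)),("",(411,316)),("",(411,253)),("tag",(350,255)),("spare",(460,311)),("cap",(611,304)),("tag left",(270,252)),("blkmid",(300,270))]:
    u=np.array(t)/S;dd=d[int(u[1]),int(u[0])];o,r=ray("top",u);print(nm,(o+r*dd).round(3),dd, onplane("top",u,0.012).round(3))
E
```

```text
spare [ 0.503 -0.108  0.078] 0.0062
mid [ 0.487 -0.262  0.099] 0.0037
tall [ 0.504 -0.368  0.119] 0.0033
orange [ 0.548 -0.307  0.096] 0.0008
red [ 0.501 -0.428  0.12 ] 0.0015
knob [0.572 0.016 0.111] 0.0051
cradle corners [0.503 0.276 0.002] 1.4454527 [0.502 0.274 0.012]
 [ 0.502 -0.021  0.001] 1.4487684 [ 0.501 -0.02   0.012]
 [ 0.626 -0.022 -0.002] 1.4718993 [ 0.623 -0.022  0.012]
tag [0.607 0.093 0.068] 1.3985837 [0.619 0.095 0.012]
spare [ 0.5   -0.107  0.077] 1.3740209 [ 0.51  -0.114  0.012]
cap [ 0.506 -0.369  0.118] 1.3368562 [ 0.523 -0.401  0.012]
tag left [0.612 0.24  0.07 ] 1.3962425 [0.626 0.249 0.012]
blkmid [0.579 0.185 0.068] 1.3930938 [0.59  0.191 0.012]
```

The cap heights tell the tubes apart: spare 0.078 m, mid 0.099 m, tall 0.119 m. The look-alikes are the coloured ones. Next I'll look at the cradle from close by.

Run:
```python
from h import *
R=att([0,0,-1],[0,1,0])
movep([0.53,0.11,0.30],R)
P,p,d=wshot("cr1",save=False)
cv2.imwrite("pics/cr1.png",cv2.resize(p[::-1,::-1,::-1],(800,600),interpolation=cv2.INTER_CUBIC))
movep([0.49,-0.31,0.30],R)
P,p,d=wshot("tb1",save=False)
cv2.imwrite("pics/tb1.png",cv2.resize(p[::-1,::-1,::-1],(800,600),interpolation=cv2.INTER_CUBIC))
print(sense()["time_s"],sense()["joint_pos"])
```

```text
3.925 [ 0.02618234  0.30334493  0.59017768  1.73794015 -0.18339445  1.15592621
  2.24339562]
```

View pics/cr1.png

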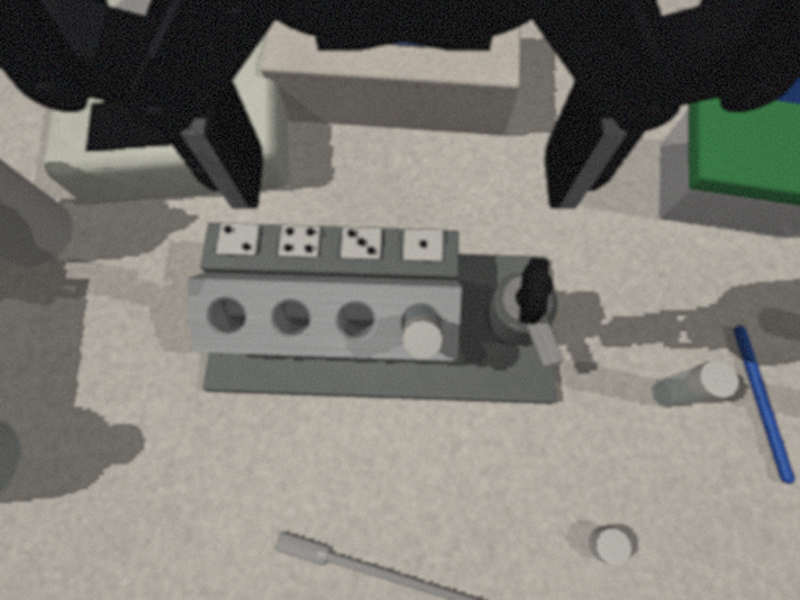

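View pics/tb1.png

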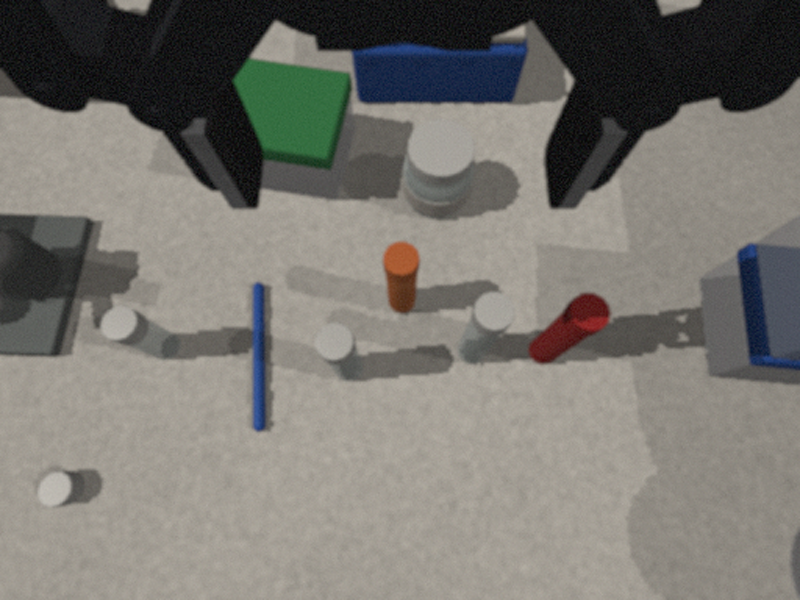

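cr1 shows the tags left to right as 2, 4, 3, 1 (at x=238, 300, 362, 423, y=240). So pocket 2 is the left mouth (226,315), pocket 3 the third (355,320), and pocket 1 at the right is filled. tb1 shows the white-capped mid tube at (336,342) and the white-capped tall tube at (492,312). Orange (401,262) and red (586,315) are the decoys. Now I'll get exact positions.

```bash
cat > m.py <<'E'
from h import *
def cloud(f):
    z=np.load(f+".npz");P=(z["P"],z["R"]);d=z["d"]
    o,_=ray("wrist",(0,0),P);v,u=np.mgrid[0:384,0:512]
    K=camera_params("wrist")["K"];T=camera_params("wrist")["tool_from_camera"]
    c=np.stack([(u-K[0,2])/K[0,0],(v-K[1,2])/K[1,1],np.ones_like(u)],-1)*d[...,None]
    return o+c@(P[1]@T[:3,:3]).T, z["p"], d, P
def captop(f,disp,h):
    X,p,d,P=cloud(f)
    u=(511-disp[0]/1.5625,383-disp[1]/1.5625)
    g=onplane("wrist",u,h,P)
    m=(np.linalg.norm(X[...,:2]-g[:2],axis=-1)<.02)&(abs(X[...,2]-h)<.006)&(d>0)
    v,w=np.where(m); c,r=cv2.minEnclosingCircle(np.stack([w,v],1).astype(np.float32))
    return onplane("wrist",c,h,P),X[m].mean(0),m.sum(),g
E
python3 - <<'E'
from m import *
for n,dp,h in [("mid",(336,342),.1),("tall",(492,312),.12),]:
    a,b,c,g=captop("tb1",dp,h);print(n,a.round(4),b.round(4),c,g.round(4))
X,p,d,P=cloud("cr1")
# block face
reg=np.zeros(d.shape,bool)
poly=511-np.array([[195,290],[455,295],[455,340],[195,335]])/1.5625; poly[:,1]-=128
cv2.fillPoly(r8:=reg.astype(np.uint8),[poly.astype(np.int32)],1);reg=r8>0
pts=X[reg&(d>0)]
best=0;rng=np.random.default_rng(0)
for _ in range(300):
    a=pts[rng.choice(len(pts),3)];n=np.cross(a[1]-a[0],a[2]-a[0]);
    if np.linalg.norm(n)<1e-9: continue
    n/=np.linalg.norm(n);inl=abs((pts-a[0])@n)<.0015
    if inl.sum()>best:best=inl.sum();I=inl
c=pts[I].mean(0);n=np.linalg.svd(pts[I]-c)[2][2];n*=np.sign(n[2])
print("plane",c.round(4),n.round(3),"tilt",np.degrees(np.arccos(n[2])),best,len(pts))
hole=reg&(((X-c)@n)<-.003)&(d>0)
nl,lab,st,ce=cv2.connectedComponentsWithStats(hole.astype(np.uint8))
for i in range(1,nl):
    if st[i,4]<100: continue
    v,w=np.where(lab==i);q=np.stack([w,v],1).astype(np.float32);e=cv2.fitEllipse(cv2.convexHull(q))
    o,r=ray("wrist",e[0],P);t=((c-o)@n)/(r@n);H=cv2.convexHull(q)[:,0]
    pp=np.array([o+ray("wrist",x,P)[1]*((c-o)@n)/(ray("wrist",x,P)[1]@n) for x in H])
    print(st[i,4],"mouth",(o+r*t).round(4),"mid of hull",((pp.max(0)+pp.min(0))/2).round(4),"size",np.ptp(pp,axis=0).round(4))
# knob wing
m=(X[...,2]>.09)&(X[...,2]<.105)&(abs(X[...,0]-.565)<.04)&(abs(X[...,1]-.016)<.045)&(d>0)
v,w=np.where(m);print("wing n",m.sum(),X[m].min(0).round(3),X[m].max(0).round(3))
Q=np.array([onplane("wrist",(a,b),.098,P)[:2] for a,b in zip(w,v)],np.float32)*1000
r=cv2.minAreaRect(Q);print(r, cv2.boxPoints(r).round(1).tolist())
# base plate corners
for dp in [(204,390),(556,402),(550,258)]: print(onplane("wrist",(511-dp[0]/1.5625,383-dp[1]/1.5625),.012,P).round(4))
# tag ledge top front edge
E
```

```text
mid [ 0.4871 -0.262   0.1   ] [ 0.4869 -0.2622  0.1009] 497 [ 0.4866 -0.2638  0.1   ]
tall [ 0.5018 -0.3647  0.12  ] [ 0.5017 -0.3646  0.1208] 538 [ 0.5014 -0.3645  0.12  ]
plane [0.554  0.1684 0.07  ] [-0.503  0.019  0.864] tilt 30.22011263268401 3011 5018
395 mouth [0.5503 0.1467 0.0684] mid of hull [0.5501 0.1471 0.0682] size [0.0216 0.0255 0.0127]
396 mouth [0.552  0.1944 0.0683] mid of hull [0.5518 0.1945 0.0682] size [0.0226 0.0256 0.0132]
388 mouth [0.5537 0.2419 0.0683] mid of hull [0.5536 0.2422 0.0682] size [0.0217 0.0258 0.0127]
wing n 572 [0.547 0.008 0.09 ] [0.588 0.028 0.101]
((566.0623779296875, 18.972515106201172), (20.48948860168457, 43.916015625), 84.65242004394531) [[543.2000122070312, 10.800000190734863], [587.0, 6.699999809265137], [588.9000244140625, 27.100000381469727], [545.2000122070312, 31.200000762939453]]
[0.5062 0.2746 0.012 ]
[ 0.4966 -0.0129  0.012 ]
[ 0.6235 -0.0198  0.012 ]
```

```bash
cat > g.py <<'E'
from m import *
yaw=np.arctan2(-.0017*1,.0475); XA=np.array([np.cos(yaw),np.sin(yaw),0]);YA=np.array([-np.sin(yaw),np.cos(yaw),0])
AX=-.5*XA+.866*np.array([0,0,1])
M={2:np.array([.5537,.2421,.0683]),3:np.array([.5503,.1469,.0683])}
RD=att([0,0,-1],[0,1,0]); RI=att(-AX,YA)
def tcp(k,L,s): return M[k]+AX*(L-.004+s)   # foot s above mouth plane (negative inside)
E
python3 - <<'E'
from g import *
print(AX)
for k,L in ((2,.1),(3,.12)):
    for s in (.09,-.035): 
        q=inverse_kinematics(tcp(k,L,s),RI); print(k,s,tcp(k,L,s).round(3),None if q is None else np.round(q,2))
for T in ((.4871,-.262,.22),(.4871,-.262,.096),(.5018,-.3647,.116)): 
    for R in (RD,att([0,0,-1],[0,-1,0])):print(np.round(inverse_kinematics(T,R),2))
E
```

```text
[-0.49968009  0.01788329  0.866     ]
2 0.09 [0.461 0.245 0.229] [-0.57  0.12 -0.21  2.19  0.77  0.59  0.16]
2 -0.035 [0.523 0.243 0.121] [-0.96  0.38  0.35  2.21  0.91  0.25  0.03]
3 0.09 [0.447 0.151 0.247] [-0.24 -0.01 -0.35  2.28  0.63  0.51  0.45]
3 -0.035 [0.51  0.148 0.138] [-0.63  0.26  0.15  2.31  1.1   0.24  0.  ]
[-0.02  0.33  0.56  1.89 -0.21  0.97  2.2 ]
[-0.45  0.58  1.25  1.91 -0.62  1.11 -0.53]
[ 0.05  0.5   0.48  1.99 -0.34  0.72  2.31]
[-0.4   0.85  1.24  2.01 -0.97  1.04 -0.25]
[ 0.19  0.57  0.52  1.82 -0.37  0.84  2.46]
[-0.21  0.93  1.26  1.84 -0.98  1.16 -0.16]
```

Run:
```python
from g import *
command_gripper(.046)
movep([.4871,-.262,.19],RD)
move_l([.4871,-.262,.096],feed=.08)
command_gripper(.0,40); print("gap",sense()["finger_gap"])
move_l([.4871,-.262,.25],feed=.2)
movep(tcp(2,.1,.09),RI)
wshot("ins2",save=False)
s=sense();print(s["time_s"],s["finger_gap"],np.round(s["joint_pos"],2),np.array(s["position"])-tcp(2,.1,.09))
p,d=camera("side"); cv2.imwrite("pics/s2.png",cv2.resize(p[90:330,150:470,::-1],(800,600),interpolation=cv2.INTER_CUBIC))
z=np.load("ins2.npz");cv2.imwrite("pics/ins2.png",cv2.resize(z["p"][::-1,::-1,::-1],(800,600)))
```

```text
gap 0.024769341299962392
9.4 0.024488118210338007 [-1.18  0.1   0.45  2.22  0.66  0.53  0.27] [ 5.74479109e-04 -9.49479068e-04 -2.81709967e-05]
```

View pics/ins2.png

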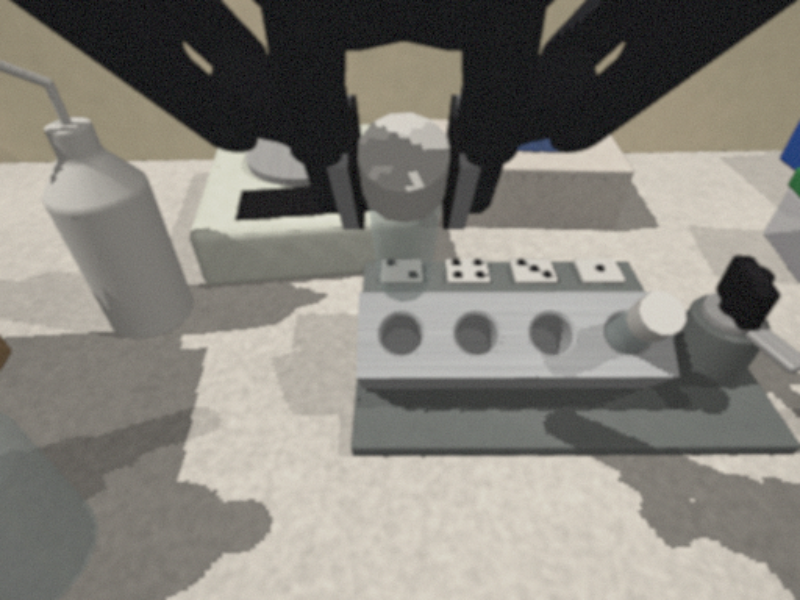

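The tube is held at (405,180), with its axis over the left pocket (400,332). Inserting.

```bash
cat > ins.py <<'E'
from g import *
def insert(k,L):
    move_l(tcp(k,L,.006),RI,feed=.12)
    r=move_l(tcp(k,L,-.039),RI,feed=.04,until_force=10)
    s=sense(); dep=(np.array(s["position"])-tcp(k,L,0)); 
    print("hit",r,"s",dep@AX,"lat",dep@YA,dep@RI[:,1],"F",np.round(s["wrist_force"],1),"gap",s["finger_gap"],"t",s["time_s"])
E
python3 - <<'E'
from ins import *
insert(2,.1)
E
```

```text
hit True s -0.03531835683539865 lat -9.450441409627989e-05 0.0001669062065786425 F [-4.2  0.3  6.7] gap 0.024299583517954058 t 11.25
```

Home at 35.3 mm deep. I'll release it and go for the tall tube, taking a picture on the way.

Run:
```python
from ins import *
command_gripper(.046)
move_l(tcp(2,.1,.06),RI,feed=.15)
P,p,d=wshot("after2",save=False)
cv2.imwrite("pics/after2.png",cv2.resize(p[::-1,::-1,::-1],(640,480)))
movep([.5018,-.3647,.25],RD)
P,p,d=wshot("pre3",save=False)
cap=captop("pre3",(400,300),.12) if False else None
X,p,d,P=cloud("pre3")
m=(np.linalg.norm(X[...,:2]-[.5018,-.3647],axis=-1)<.025)&(abs(X[...,2]-.12)<.006)&(d>0)
v,w=np.where(m);c,r=cv2.minEnclosingCircle(np.stack([w,v],1).astype(np.float32))
print(m.sum(),c,r,onplane("wrist",c,.12,P).round(4),X[m].mean(0).round(4),sense()["time_s"],np.round(sense()["joint_pos"],2))
```

```text
759 (250.7491912841797, 188.5485382080078) 15.789825439453125 [ 0.5018 -0.3654  0.12  ] [ 0.5017 -0.3653  0.1209] 14.6667 [-0.1   0.52  0.95  1.72 -0.47  1.15  2.56]
```

View pics/after2.png

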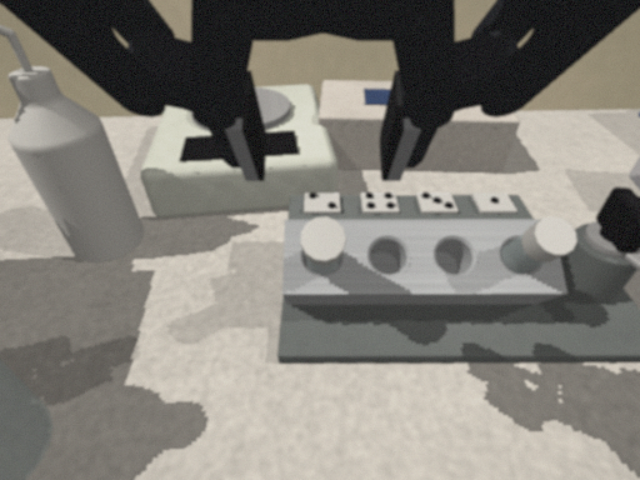

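The mid tube sits in the left pocket under the two-dot tag (cap at 323,238). Now the tall tube.

Run:
```python
from ins import *
c=np.array([.5018,-.3652])
move_l([*c,.116],RD,feed=.1)
command_gripper(.0,40); print("gap",sense()["finger_gap"])
move_l([*c,.27],feed=.2)
movep(tcp(3,.12,.09),RI)
P,p,d=wshot("ins3",save=False)
cv2.imwrite("pics/ins3.png",cv2.resize(p[::-1,::-1,::-1],(640,480)))
insert(3,.12)
```

```text
gap 0.02445952279063554
hit True s -0.03550117546222658 lat 0.0001663826848810387 0.00023542311257731475 F [-5.2 -1.2  7.4] gap 0.0246806990946839 t 21.1333
```

Run:
```python
from ins import *
command_gripper(.046)
move_l(tcp(3,.12,.055),RI,feed=.15)
P,p,d=wshot("after3",save=False)
cv2.imwrite("pics/after3.png",cv2.resize(p[::-1,::-1,::-1],(640,480)))
RK=att([0,0,-1],[0,-1,0])
movep([.53,.018,.26],RK)
X,p,d,P=(wshot("kn",save=False),cloud("kn"))[1]
cv2.imwrite("pics/kn.png",cv2.resize(p[:,:,::-1],(640,480)))
m=(X[...,2]>.092)&(X[...,2]<.105)&(np.linalg.norm(X[...,:2]-[.566,.018],axis=-1)<.035)&(d>0)
r=cv2.minAreaRect((X[m][:,:2]*1000).astype(np.float32));print(m.sum(),r,X[m].mean(0),np.percentile(X[m],[3,97],axis=0).round(4).tolist())
m=(X[...,2]>.058)&(X[...,2]<.070)&(np.linalg.norm(X[...,:2]-[.566,.018],axis=-1)<.026)&(d>0)
print("collar",m.sum(),cv2.minEnclosingCircle((X[m][:,:2]*1000).astype(np.float32)))
a=np.array([np.cos(-.093),np.sin(-.093),0])
for x in (.566,):
    q=inverse_kinematics([x,.018,.097],att([0,0,-1],[a[1],-a[0],0]));print(None if q is None else np.round(q,2))
print(sense()["time_s"],np.round(sense()["joint_pos"],2))
```

```text
814 ((567.6572875976562, 17.431013107299805), (19.554868698120117, 42.10711669921875), 78.124755859375) [0.56850886 0.01738754 0.09899049] [[0.549, 0.009, 0.0967], [0.5873, 0.0257, 0.1005]]
collar 1175 ((566.1161499023438, 17.508773803710938), 25.913558959960938)
[-0.14  0.48  0.05  1.94 -0.03  0.72 -1.74]
24.075 [-0.15  0.23  0.04  1.87 -0.01  1.04 -1.67]
```

View pics/after3.png

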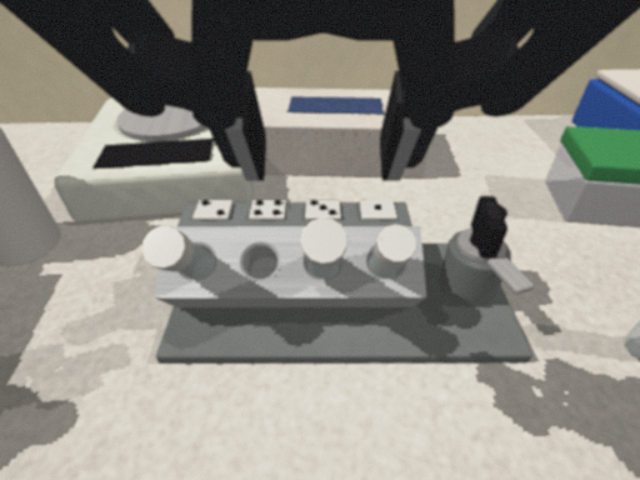

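View pics/kn.png

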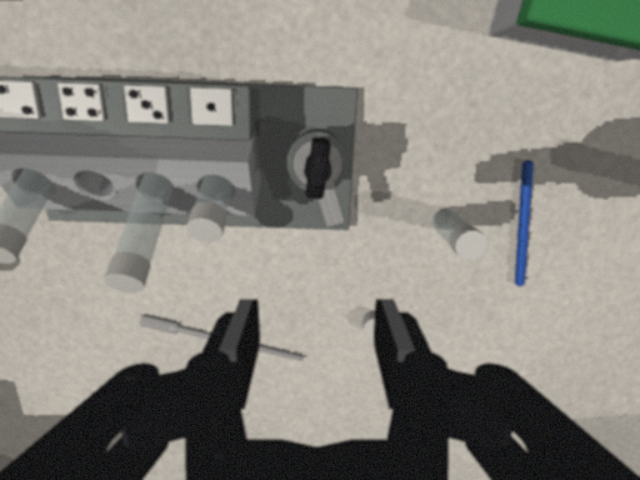

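The tall tube is home in the third pocket, under the three-dot tag. In kn the wing runs (320,140)–(315,197), so roughly along world x, on the collar at (317,165). Now I'll grip and turn it.

Run:
```python
from ins import *
X,p,d,P=cloud("kn")
m=(p.max(2)<45)&(np.linalg.norm(X[...,:2]-[.567,.018],axis=-1)<.035)&(X[...,2]>.092)&(d>0)
v,w=np.where(m);Q=np.array([onplane("wrist",(a,b),.098,P)[:2] for a,b in zip(w,v)])
c=(Q.max(0)+Q.min(0))/2;mu=Q.mean(0);e=np.linalg.svd(Q-mu,full_matrices=False)[2][0];e*=np.sign(e[0])
print(m.sum(),c,mu,np.degrees(np.arctan2(e[1],e[0])))
a=np.arctan2(e[1],e[0]);a=np.clip(a,-.25,.05)
R=att([0,0,-1],[np.sin(a),-np.cos(a),0]); k=[.5665,.0178]
movep([*k,.15],R); move_l([*k,.096],feed=.08,until_force=8)
print(sense()["position"]); command_gripper(0,40)
s=sense();print("gap",s["finger_gap"],np.round(s["wrist_force"],1),np.round(s["ft_torque"],3),np.round(s["joint_pos"],2),s["time_s"])
q=np.array(s["joint_pos"]);t0=s["ft_torque"][2]
for i in range(6):
    q[6]+=.15;move_joints(q);s=sense();print(round(.15*(i+1),2),np.round(s["ft_torque"],3),np.round(s["wrist_force"],1),round(s["finger_gap"],4),round(s["joint_efforts"][6],3),s["time_s"])
```

```text
Traceback (most recent call last):
  File "h.py", line 12, in onplane
    o,d=ray(n,uv,pose); return o+d*(z-o[2])/d[2]
        ~~~^^^^^^^^^^^
  File "h.py", line 4, in ray
    c=camera_params(n);K=np.array(c["K"])
ValueError: time passes only in moves, steps and waits
```

Run:
```python
from ins import *
X,p,d,P=cloud("kn")
m=(p.max(2)<45)&(np.linalg.norm(X[...,:2]-[.567,.018],axis=-1)<.035)&(X[...,2]>.094)&(d>0)
Q=X[m][:,:2];c=(Q.max(0)+Q.min(0))/2;mu=Q.mean(0);e=np.linalg.svd(Q-mu,full_matrices=False)[2][0];e*=np.sign(e[0])
print(m.sum(),c,mu,np.degrees(np.arctan2(e[1],e[0])))
a=np.arctan2(e[1],e[0]);a=np.clip(a,-.25,.05)
R=att([0,0,-1],[np.sin(a),-np.cos(a),0]); k=[.5665,.0178]
movep([*k,.15],R); move_l([*k,.096],feed=.08,until_force=8)
print(sense()["position"]); command_gripper(0,40)
s=sense();print("gap",s["finger_gap"],np.round(s["wrist_force"],1),np.round(s["ft_torque"],3),np.round(s["joint_pos"],2),s["time_s"])
q=np.array(s["joint_pos"])
for i in range(6):
    q[6]+=.15;move_joints(q);s=sense();print(round(.15*(i+1),2),np.round(s["ft_torque"],3),np.round(s["wrist_force"],1),round(s["finger_gap"],4),round(s["joint_efforts"][6],3),s["time_s"])
```

```text
10277 [0.56326023 0.01801296] [0.54585293 0.01810714] -89.62397519545242
[0.56685018 0.01776645 0.0962584 ]
gap 0.013160317110407346 [-0.5 -0.5  2.2] [-0.025 -0.031  0.038] [-0.16  0.48  0.07  1.94 -0.05  0.72 -1.88] 25.8167
0.15 [-0.102  0.005  0.041] [-0.2 -1.   0.4] 0.0131 0.079 26.0833
0.3 [-0.26   0.08   0.088] [ 0.7 -1.1  0.3] 0.0127 0.061 26.35
0.45 [-0.339  0.089 -0.616] [-0.4 -1.3  0.6] 0.0136 0.708 26.6167
0.6 [-0.219  0.501 -2.629] [-2.2  0.   4.5] 0.0132 2.719 26.8833
0.75 [-0.217  0.837 -5.032] [-0.4 -1.1  7.4] 0.0133 5.126 27.15
0.9 [ 0.191 -0.435 -6.22 ] [2.3 0.8 5.6] 0.0134 6.291 27.4167
```

The torque went strongly negative, so j7+ is turning the knob counter-clockwise into the cam's lower stop. Unwinding now.

Run:
```python
from ins import *
s=sense();q=np.array(s["joint_pos"]);z=np.array(s["tcp_rot"])[:,2];print(q.round(2),"toolz yaw",np.degrees(np.arctan2(z[1],z[0])))
for i in range(8):
    q[6]-=.1;move_joints(q);s=sense();print(np.round(s["ft_torque"][2],3),round(s["finger_gap"],4),np.round(s["joint_pos"][6],3))
    if s["ft_torque"][2]>-.02: break
z=np.array(s["tcp_rot"])[:,2];print("yaw",np.degrees(np.arctan2(z[1],z[0])),s["position"])
command_gripper(.046); p0=np.array(s["position"]);move_l([*p0[:2],.15],feed=.15)
movep([.53,.018,.26],att([0,0,-1],[0,-1,0]))
P,p,d=wshot("kn2",save=False)
cv2.imwrite("pics/kn2.png",cv2.resize(p[60:220,190:350,::-1],(600,600),interpolation=cv2.INTER_CUBIC))
X,p,d,P=cloud("kn2")
m=(X[...,2]>.092)&(X[...,2]<.105)&(np.linalg.norm(X[...,:2]-[.566,.018],axis=-1)<.035)&(d>0)
Q=X[m][:,:2];e=np.linalg.svd(Q-Q.mean(0),full_matrices=False)[2][0];print(m.sum(),np.degrees(np.arctan2(e[1],e[0])),Q.mean(0))
X,p,d,P=cloud("kn")
m=(X[...,2]>.092)&(X[...,2]<.105)&(np.linalg.norm(X[...,:2]-[.566,.018],axis=-1)<.035)&(d>0)
Q=X[m][:,:2];e=np.linalg.svd(Q-Q.mean(0),full_matrices=False)[2][0];print("before",m.sum(),np.degrees(np.arctan2(e[1],e[0])),Q.mean(0))
print(sense()["time_s"],np.round(sense()["joint_pos"],2))
```

```text
[-0.16  0.48  0.07  1.94 -0.05  0.72 -1.  ] toolz yaw -53.84289845543962
-4.399 0.0133 -1.096
-2.612 0.0136 -1.191
-1.658 0.0135 -1.289
-1.036 0.0131 -1.389
0.022 0.0131 -1.489
yaw -81.9116537336575 [0.56846985 0.01771642 0.09695672]
816 -172.04935205673914 [0.56851664 0.01753627]
before 814 172.82669493747292 [0.56850636 0.01738762]
30.175 [-0.21  0.23  0.12  1.88 -0.03  1.04 -1.65]
```

View pics/kn2.png

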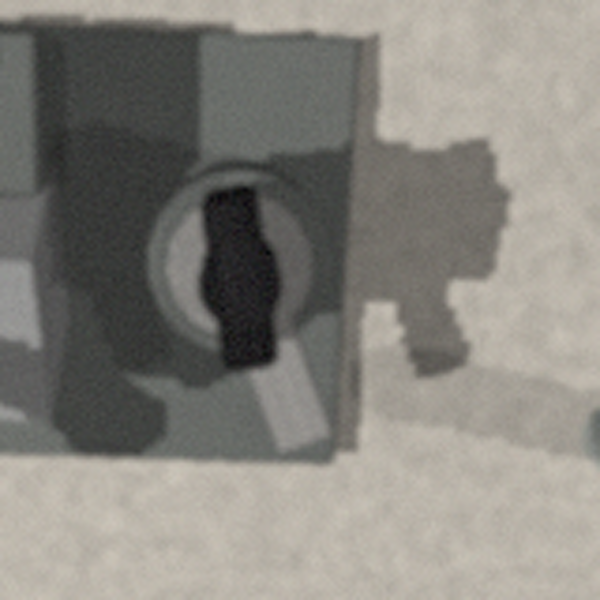

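The knob is undamaged: the wing now sits at +8° and the cam was only turned back 0.27 rad. I'll regrip half a turn round, so that j7 can decrease (clockwise).

Run:
```python
from ins import *
q=np.array(sense()["joint_pos"]);q[6]+=np.pi+.1;move_joints(q)
a=np.radians(8);R=att([0,0,-1],[-np.sin(a),np.cos(a),0]);k=[.5675,.0177]
movep([*k,.15],R);print(np.round(sense()["joint_pos"],2)); h=move_l([*k,.096],feed=.08,until_force=8)
command_gripper(0,40);s=sense()
print(h,"gap",s["finger_gap"],np.round(s["wrist_force"],1),np.round(s["ft_torque"],3),np.round(s["joint_pos"],2),s["time_s"])
q=np.array(s["joint_pos"]);b=s["ft_torque"][2];e0=s["joint_efforts"][6]
if q[6]>1:
  for i in range(12):
    q[6]-=.15;move_joints(q);s=sense();print(round(.15*(i+1),2),np.round(s["ft_torque"],3),round(s["finger_gap"],4),round(s["joint_efforts"][6],3),s["time_s"])
    if abs(s["ft_torque"][2]-b)>.15: break
```

```text
[-0.19  0.41  0.11  1.9  -0.06  0.83  1.66]
False gap 0.013162943784239139 [-0.3 -0.1  3.2] [-0.074  0.123 -0.032] [-0.18  0.48  0.1   1.94 -0.07  0.72  1.67] 34.65
0.15 [ 0.001  0.037 -0.03 ] 0.0131 -0.078 34.9167
0.3 [ 0.08   0.1   -0.015] 0.013 -0.065 35.1833
0.45 [ 0.132  0.004 -0.067] 0.0135 -0.06 35.45
0.6 [ 0.188  0.049 -0.029] 0.0135 -0.059 35.7167
0.75 [ 0.268  0.001 -0.034] 0.013 -0.058 35.9833
0.9 [ 0.341 -0.027 -0.059] 0.0134 -0.058 36.25
1.05 [ 0.434 -0.121 -0.045] 0.0132 -0.058 36.5167
1.2 [ 0.511 -0.128 -0.06 ] 0.0136 -0.058 36.7833
1.35 [ 0.643 -0.258 -0.035] 0.0132 -0.058 37.05
1.5 [ 0.687 -0.299 -0.057] 0.0133 -0.058 37.3167
1.65 [ 0.833 -0.484  0.022] 0.0134 -0.058 37.5833
1.8 [ 0.819 -0.563 -0.05 ] 0.0134 -0.058 37.85
```

Joint effort shows a clean 0.058, so the cam is still turning freely. Continuing in smaller steps until it slips.

Run:
```python
from ins import *
s=sense();q=np.array(s["joint_pos"]);n=0
for i in range(16):
    q[6]-=.1;move_joints(q);s=sense();e=s["joint_efforts"][6];print(round(1.8+.1*(i+1),2),np.round(s["ft_torque"][2],3),round(e,3),round(s["finger_gap"],4))
    n+=abs(e)>.15
    if n>=5 or q[6]<-2.5: break
print(s["time_s"],q[6])
```

```text
1.9 -0.052 -0.032 0.0132
2.0 -0.07 -0.034 0.0136
2.1 -0.058 -0.033 0.0134
2.2 0.011 -0.033 0.0131
2.3 -0.075 -0.032 0.0135
2.4 -0.052 -0.032 0.0137
2.5 -0.035 -0.032 0.0134
2.6 -0.047 -0.032 0.0132
2.7 -0.069 -0.032 0.0131
2.8 -0.096 -0.016 0.0131
2.9 -0.081 -0.007 0.0135
3.0 -0.007 -0.007 0.0135
3.1 -0.03 -0.007 0.0131
3.2 -0.097 -0.007 0.0134
3.3 -0.022 -0.009 0.0132
3.4 -0.066 -0.01 0.0139
41.85 -1.7235366573175477
```

The torque residuals never showed the slip, so I'm stopping here to measure the actual wing and lobe angles.

Run:
```python
from ins import *
s=sense();z=np.array(s["tcp_rot"])[:,2];print("yaw",np.degrees(np.arctan2(z[1],z[0])),np.round(s["position"],4),np.round(s["joint_pos"],2))
command_gripper(.046); p0=np.array(s["position"]);move_l([*p0[:2],.15],feed=.15)
movep([.53,.018,.26],att([0,0,-1],[0,-1,0]))
P,p,d=wshot("kn3",save=False)
cv2.imwrite("pics/kn3.png",cv2.resize(p[60:220,190:350,::-1],(600,600),interpolation=cv2.INTER_CUBIC))
X,p,d,P=cloud("kn3")
m=(X[...,2]>.092)&(X[...,2]<.105)&(np.linalg.norm(X[...,:2]-[.566,.018],axis=-1)<.035)&(d>0)
Q=X[m][:,:2];e=np.linalg.svd(Q-Q.mean(0),full_matrices=False)[2][0];print(m.sum(),np.degrees(np.arctan2(e[1],e[0])),Q.mean(0),sense()["time_s"])
```

```text
yaw -96.1101443261143 [0.5685 0.0175 0.0967] [-0.18  0.49  0.1   1.94 -0.07  0.72 -1.72]
813 173.8233427126378 [0.56845995 0.01747056] 43.3667
```

View pics/kn3.png

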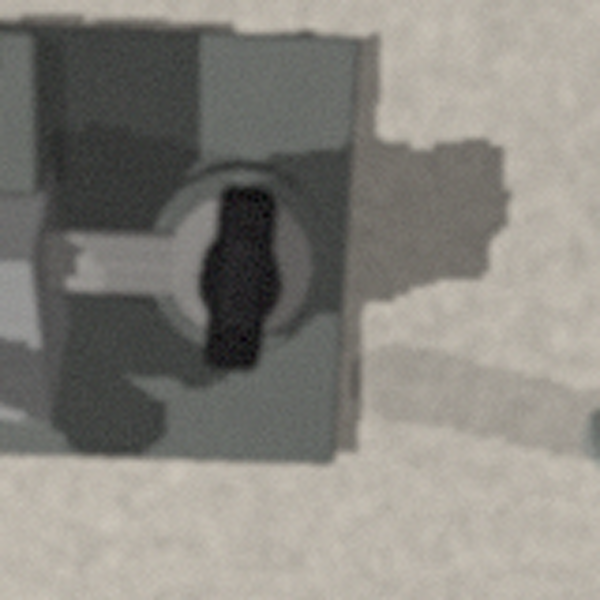

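The lobe now points left against the block end, so the cam is at its stop. The wing turned 194° clockwise and the lobe about 111°, so the knob slipped about 1.4–1.46 rad. That is inside a quarter turn, but not by much, and the ratchet can't be undone. Last check of the whole scene before handing in.

Run:
```python
from ins import *
p,d=camera("top");q,e=camera("side");w=np.load("kn3.npz")["p"]
a=cv2.resize(p[60:260,60:460,::-1],(800,400),interpolation=cv2.INTER_CUBIC)
b=np.hstack([cv2.resize(w[:,:,::-1],(266,200)),cv2.resize(q[130:330,200:467,::-1],(267,200)),np.zeros((200,267,3),np.uint8)])
cv2.imwrite("pics/fin.png",np.vstack([a,b]));print(np.round(sense()["wrist_force"],1),sense()["time_s"])
```

```text
[ 0.5 -0.  -0.4] 43.4667
```

View pics/fin.png

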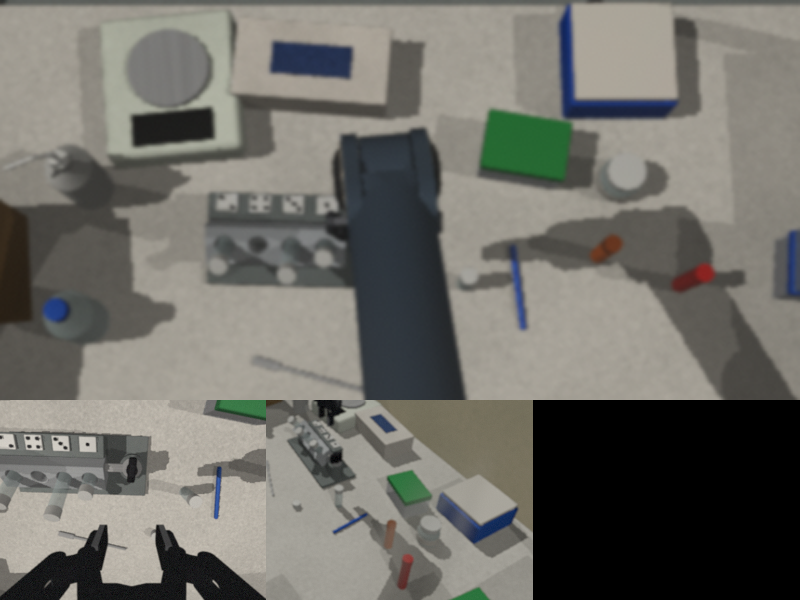

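The final view shows all three tubes seated in the block. The spare, orange and red tubes are still standing, the other bench items have not moved, and the gripper is clear. Handing in.

```bash
python3 -c "
from rig import *
finish_job()"
```

```text
the job is handed in; nothing more can be done
```

The job is handed in at about 43 s of the 70 s allowed. Both tubes are loaded in order and the block is locked, but the knob slipped close to the quarter-turn limit.

- **Tubes:** The 100 mm tube went into the two-dot pocket first, then the 120 mm tube into the three-dot pocket. They stopped on the floor at 35.3 mm and 35.5 mm (nominal 35 mm). The last pictures show both seated and the filled pocket 1 as it was. The short spare, the red and orange look-alikes and the other bench items look undisturbed.
- **Wrong way first:** My first turn of the knob was counter-clockwise by mistake. It drove the cam back about 0.27 rad into its lower stop, with up to 6 N m at the wrist. I unwound it, regripped and turned clockwise; the pictures show no damage.
- **Knob:** The slip torque I was watching for (0.25 N m) never showed in the readings taken after each step, so I turned further than intended. The last picture shows the cam lobe against the block. From the pictures, the wing turned about 3.39 rad and the lobe about 1.93 rad. That makes the slip about 1.4 to 1.5 rad, against a limit of 1.57 rad. I could not measure it more closely or undo it.

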